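# Switch on the curing line in order

### The arm

A 6-joint arm with a two-finger parallel gripper is mounted at the origin on a cart in front of the work surface, level with it; the furniture and walls round the work are solid. World frame = base frame: x ahead of the robot, y to its left, z up, the work surface at z = 0. Lengths are in mm, angles in rad, forces in N, time in s.
With the tool pointing down it reaches from about 300 to 775 mm from the base axis. Payload 14.6 kg.
Tool frame: the origin (TCP) lies between the finger pads; the fingertips stand ahead of it and the grasp point (between the pads) lies 11 mm behind it (manip.finger_overhang is the z of the fingertips in the tool frame, in mm); z points along the fingers, y is the line along which they close (so a half turn about z gives the same grasp; the last joint's range is limited). The gripper opens to 94 mm and grips with 3 to 60 N. Pads are 16 mm wide; open, the fingers measure 119 mm over their backs; the gripper's body (75 mm by 177 mm) begins 78 mm behind the grasp point.
Start: joints at [-1.218, 0.3, 1.521, -0, 1.321, -0.067], TCP at [224.16, -502.237, 213.446] pointing down, gripper open.
Joint ranges: [-3.03, 3.03], [-0.79, 2.21], [0.23, 2.52], [-1.04, 4.18], [0, 3.07], [-2.55, 2.55]. Speed limits (rad/s): [2.22, 2.22, 2.57, 3.14, 3.14, 3.14].

### API

Orientations are given as [roll, pitch, yaw] about the fixed x, y, z axes, in that order (R = Rz(yaw) Ry(pitch) Rx(roll)).
In Python, from cell import manip gives the robot as it stands.
- The arm moves only by the tool jog_arm, never from a script. Its argument "series" is a list of rows, each a list of 7 numbers: the shift along the world's x, y, z as a fraction of full scale, then the turn, a rotation vector about the world's x, y, z as a fraction of full scale, then the closure, from 0 (fully open) to 1 (shut). In form: [[dx, dy, dz, wx, wy, wz, fingers], ...]. A call has 1 to 8 rows; each row is the pose to reach, as a shift and turn from the pose commanded when the call began; what a row does not reach only later rows make up. Full scale, the value 1, is 120 mm for a shift and 90 degrees for a turn. A row lasts 1/12 s, in which the tool goes at most 41.7 mm and 7.16 degrees, less where a joint would pass 70% of its speed; a pose out of reach is approached as far as the arm can. A call with a number of a shift or a turn outside -1 to 1 is refused whole. A call with a gripper value outside its range is refused whole. The fingers move at their own pace and stop on an object; "grip_force" is the grip in N (left out, the last holds). Time passes only in rows, so rows that repeat a pose let the fingers close. It gives the time, the measured TCP pose, the force, the opening and the grip force at its end, in the units of the state.
- manip.read_state(): the state, without advancing time (a new reading comes with each control period).
- manip.camera(name): name is "scene" or "top" or "wrist"; returns a dict with "frame" (400x640x3 uint8, red, green, blue), "vfov" (degrees; the focal length in pixels is half the picture's height over the tangent of half this angle, whatever the lens; pixels are square), "cx", "cy" (the principal point, pixels), "R" (3x3) and "t" (3): a world point X has camera coordinates R X + t; the wrist camera has in their place "hand_eye" (4x4, takes a point from camera to tool coordinates, whose origin is the TCP and whose axes are the flange's). Camera axes: x right, y down, z forward; pixel columns grow to the right and rows downward; lengths in mm; the calibration is good to about 2 mm. A picture is of the moment at which its call begins: read the wrist's pose just before it. There is no depth.
- manip.sign_off(): hands the job in; it is judged then, once.
The state is a dict: "clock": time; "joints": joint angles; "qd": joint speeds; "effort": joint torques, N m; "eef_pos": TCP position; "eef_rot": TCP orientation; "wrist_force": force on the tool from outside, world axes, zero at the start; "moment": the same for the moment, N m; "finger_gap": finger opening in mm; "finger_force": force on a finger pad.
Only numpy, scipy, OpenCV 4.12 (cv2) and the standard library are available. Lean on these libraries where they do the work, as an engineer would, in place of code of your own. Each camera call takes 0.05 s, during which the arm holds its last target. There are 200 camera calls.

### The job

Start the clay-curing equipment from its cordless push switches: with the fingertips, gently press down the blue cap (extractor), then the yellow cap (oven), then the red cap (timer), each at least most of the way down, where it stays. Leave the white switch alone, do not lift or shove any switch, and leave the jars, the clay figure and the tin where they stand.

Things in the scene. Friction and masses are not known exactly. Their poses are not given: they have to be found in the camera images.
- switch_blue: cordless push switch with the blue cap (fume extractor): a loose round grey puck, 64 mm diameter, housing 22 mm high, 0.35 kg, rubber foot; origin at the centre of its underside, z up. The round cap (40 mm diameter) stands upright in its middle, its flat top 38 mm above the underside when up and 28 mm when fully down
- blue_top (a point): centre of the top face of the blue cap; moves down with it
- blue_cap (a joint): travel of the blue cap in m: 0 = up (as at the start), 0.010 = fully down on a hard stop. It slides under about 3 N, has no return spring and stays where it is left; past 0.006 the switch is on
- switch_yellow: cordless push switch with the yellow cap (curing oven): a loose round grey puck, 64 mm diameter, housing 22 mm high, 0.35 kg, rubber foot; origin at the centre of its underside, z up. The round cap (40 mm diameter) stands upright in its middle, its flat top 38 mm above the underside when up and 28 mm when fully down
- yellow_top (a point): centre of the top face of the yellow cap; moves down with it
- yellow_cap (a joint): travel of the yellow cap in m: 0 = up (as at the start), 0.010 = fully down on a hard stop. It slides under about 3 N, has no return spring and stays where it is left; past 0.006 the switch is on
- switch_red: cordless push switch with the red cap (timer): a loose round grey puck, 64 mm diameter, housing 22 mm high, 0.35 kg, rubber foot; origin at the centre of its underside, z up. The round cap (40 mm diameter) stands upright in its middle, its flat top 38 mm above the underside when up and 28 mm when fully down
- red_top (a point): centre of the top face of the red cap; moves down with it
- red_cap (a joint): travel of the red cap in m: 0 = up (as at the start), 0.010 = fully down on a hard stop. It slides under about 3 N, has no return spring and stays where it is left; past 0.006 the switch is on
- switch_white: cordless push switch with the white cap (bench lamp, not to be pressed): a loose round grey puck, 64 mm diameter, housing 22 mm high, 0.35 kg, rubber foot; origin at the centre of its underside, z up. The round cap (40 mm diameter) stands upright in its middle, its flat top 38 mm above the underside when up and 28 mm when fully down
- white_top (a point): centre of the top face of the white cap; moves down with it
- white_cap (a joint): travel of the white cap in m: 0 = up (as at the start), 0.010 = fully down on a hard stop. It slides under about 3 N, has no return spring and stays where it is left; past 0.006 the switch is on
- red_jar: closed glaze jar, red with white cap, 42 mm diameter, 42 mm high, loose; origin at the centre of its underside. Bystander
- green_jar: closed glaze jar, green with black cap, 42 mm diameter, 46 mm high, loose; origin at the centre of its underside. Bystander
- figure: small pair of clay animals (pink and orange) on a round wood slice, 30x33x41 mm, light, loose; origin at the centre of its underside. Bystander
- tin: closed dark green tin, 61x96x26 mm, loose; origin at the centre of its underside. Bystander

How it is judged (in metres and radians):
On the way, in this order (a step that is already met when the one before it is completed fails the run):
1. the blue cap is pressed down (more than 6 mm) (value of joint blue_cap above 0.006 m), for 0.1 s.
2. the yellow cap is pressed down (more than 6 mm) (value of joint yellow_cap above 0.006 m), for 0.1 s.
3. the red cap is pressed down (more than 6 mm) (value of joint red_cap above 0.006 m), for 0.1 s.
At the end, for the whole second after the job is handed in: The blue, yellow and red caps are each more than 6 mm down (full travel 10 mm), the white cap is up (less than 3 mm), all four switches stand flat and at rest within 20 mm of where they were, and the jars, figure and tin are within 20 mm of where they stood (value of joint each of blue_cap, yellow_cap, red_cap above 0.006 m and value of joint white_cap below 0.003 m and distance of each of switch_blue, switch_yellow, switch_red, switch_white, red_jar, green_jar, figure, tin from where it was at the start of the episode below 0.02 m and angle between each of switch_blue, switch_yellow, switch_red, switch_white's own z axis and vertical below 0.1 rad and linear speed of each of switch_blue, switch_yellow, switch_red, switch_white below 0.02 m/s); the robot touches nothing.
It fails at once if a switch is pressed out of order (yellow before blue is on, or red before yellow is on) ((value of joint yellow_cap above 0.003 m and value of joint blue_cap below 0.006 m) or (value of joint red_cap above 0.003 m and value of joint yellow_cap below 0.006 m)).
It fails at once if the white switch is pressed (value of joint white_cap above 0.003 m).
It fails at once if a switch is pressed hard (over 25 N) (contact force between anything else and blue_cap above 25 N or contact force between anything else and yellow_cap above 25 N or contact force between anything else and red_cap above 25 N or contact force between anything else and white_cap above 25 N).
It fails at once if a switch is lifted (8 mm), tipped (0.2 rad) or shoved out of place (20 mm) (height (world z) of any of switch_blue, switch_yellow, switch_red, switch_white above 0.008 m or angle between any of switch_blue, switch_yellow, switch_red, switch_white's own z axis and vertical above 0.2 rad or distance of any of switch_blue, switch_yellow, switch_red, switch_white from where it was at the start of the episode above 0.02 m).
It fails at once if a jar, the figure or the tin is moved (20 mm) or tipped (distance of any of red_jar, green_jar, figure, tin from where it was at the start of the episode above 0.02 m or angle between any of red_jar, green_jar, figure, tin's own z axis and vertical above 0.3 rad).
It also fails if it takes over 45 s, if anything falls off the work surface, if the arm or the gripper's body presses on something with over 40 N, if the wrist force passes 120 N, or if a joint passes its speed limit or range.

## Working session

There is one attempt and no reset: what is moved stays moved. The work goes in short steps, Python scripts to look and compute and a tool call to move; the robot and the scene stay as the last step left them, time stands still between calls to the robot, and variables do not carry over. Pictures are saved under pics/ and viewed, at most 10 in all, crops included, and the job is handed in when it is done.

Besides the shell and the picture viewer there is one more tool, called after "Emit:" by a JSON object that holds its "fn" and its "kwargs", one argument or row to a line. jog_arm: Moves the arm, as the interface text tells. Its arguments: {"type":"object","properties":{"series":{"type":"array"},"grip_force":{"type":"number"}},"required":["series"]}

```bash
mkdir -p pics
python3 - <<'E'
from cell import manip
import cv2,pickle,numpy as np
s=manip.read_state(); print(s['eef_pos'],s['eef_rot'],s['finger_gap'],manip.finger_overhang)
d={}
for n in ('top','scene'):
    c=manip.camera(n); d[n]=c; cv2.imwrite(f'pics/{n}.png',c['frame'][:,:,::-1]); print(n,c['vfov'],c['cx'],c['cy'],np.round(c['R'],3).tolist(),c['t'])
pickle.dump(d,open('d.pkl','wb'))
E
```

```text
[ 224.06789798 -502.00011952  212.8900164 ] [-3.14042492e+00 -6.59686934e-05  4.19783424e-01] 93.75329331947817 8.0
top 44.206967068726236 321.7032583928902 200.8533854233033 [[0.014, -1.0, 0.019], [-0.999, -0.014, -0.042], [0.042, -0.018, -0.999]] [ -10.8252111   541.74314539 1248.48821972]
scene 47.08788485038977 321.60020582513647 203.56717868670103 [[-0.82, -0.572, 0.006], [-0.397, 0.563, -0.725], [0.411, -0.597, -0.689]] [452.13874601 258.68956483 841.25749714]
```

View pics/top.png

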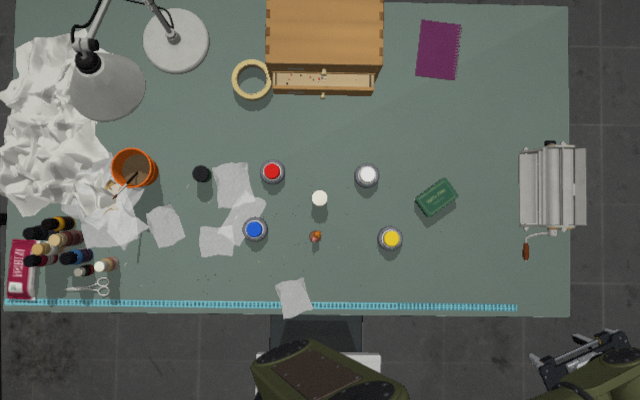

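View pics/scene.png

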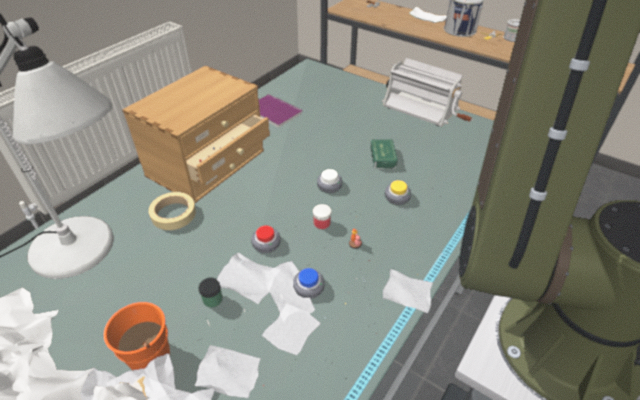

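The top view shows blue at (255,229), yellow at (390,239), red at (272,172), the white switch at (367,175), the white-capped red jar at (319,198), the figure at (315,236), the green jar at (202,174) and the tin at (436,197). The scene view shows the same things: blue (308,280), yellow (399,188), red (265,234).

Run:
```python
import pickle,cv2,numpy as np
d=pickle.load(open('d.pkl','rb'))
seed={'top':dict(blue=(255,229),yellow=(390,239),red=(272,172),white=(367,175)),'scene':dict(blue=(308,280),yellow=(399,188),red=(265,234),white=(330,176))}
for n,c in d.items():
    hsv=cv2.cvtColor(c['frame'],cv2.COLOR_RGB2HSV); f=200/np.tan(np.radians(c['vfov']/2)); R=np.array(c['R']); t=np.array(c['t'])
    for k,(u,v) in seed[n].items():
        h,s,V=[hsv[...,i].astype(int) for i in range(3)]
        hv=h[v,u]; dh=np.minimum(abs(h-hv),180-abs(h-hv))
        m=((s<40)&(V>185)) if k=='white' else (dh<8)&(s>150)&(V>(0.8*V[v,u]))
        _,L,st,ce=cv2.connectedComponentsWithStats(m.astype(np.uint8)); l=L[v,u]; p=ce[l]
        r=R.T@np.array([(p[0]-c['cx'])/f,(p[1]-c['cy'])/f,1]); o=-R.T@t
        print(n,k,p.round(1),st[l],hsv[v,u],np.round(o+r*(38-o[2])/r[2],1))
```

```text
top blue [253.7 228.8] [247 222  14  15 166] [110 203 196] [468.5 165.9  38. ]
top yellow [391.  238.2] [384 231  15  15 172] [ 25 199 220] [ 449.6 -177.6   38. ]
top red [271.3 170.5] [265 164  14  14 158] [  1 216 205] [615.  124.6  38. ]
top white [367.3 173.6] [360 167  16  15 174] [ 60   1 222] [ 610.9 -116.5   38. ]
scene blue [308.  276.1] [300 269  18  15 223] [111 177 234] [464.7 171.1  38. ]
scene yellow [398.4 186.4] [392 181  14  12 126] [ 27 159 249] [ 445.3 -169.3   38. ]
scene red [264.5 232.1] [257 226  17  13 171] [  1 181 240] [610.8 129.7  38. ]
scene white [328.3 175.9] [320 169  18  16 210] [ 30   2 251] [ 604.3 -104.7   38. ]
```

Emit:
{"fn": "jog_arm", "kwargs": {
  "series": [
    [0.21, 0.3, 0, 0, 0, 0, 1],
    [0.42, 0.6, 0, 0, 0, 0, 1],
    [0.63, 0.9, 0, 0, 0, 0, 1],
    [0.63, 0.9, 0, 0, 0, 0, 1]
  ],
  "grip_force": 20
}}

```text
clock: 0.43
eef_pos: [302.0, -390.4, 213.4]
eef_rot: [-3.141, -0.001, 0.423]
wrist_force: [-0.6, -0.3, 0.9]
finger_gap: 70.5
finger_force: 0.0
```

Emit:
{"fn": "jog_arm", "kwargs": {
  "series": [
    [0.21, 0.3, 0, 0, 0, 0, 1],
    [0.42, 0.6, 0, 0, 0, 0, 1],
    [0.63, 0.9, 0, 0, 0, 0, 1],
    [0.63, 0.9, 0, 0, 0, 0, 1]
  ]
}}

```text
clock: 0.77
eef_pos: [377.5, -282.5, 213.4]
eef_rot: [-3.141, -0.001, 0.423]
wrist_force: [-0.4, 0.0, -0.6]
finger_gap: 43.7
finger_force: 0.0
```

Emit:
{"fn": "jog_arm", "kwargs": {
  "series": [
    [0.1, 0.3, 0, 0, 0, 0, 1],
    [0.2, 0.6, 0, 0, 0, 0, 1],
    [0.3, 0.9, 0, 0, 0, 0, 1],
    [0.3, 0.9, 0, 0, 0, 0, 1],
    [0.3, 0.9, 0, 0, 0, 0, 1],
    [0.3, 0.9, 0, 0, 0, 0, 1]
  ]
}}

```text
clock: 1.27
eef_pos: [411.2, -178.8, 213.4]
eef_rot: [3.142, 0.0, 0.42]
wrist_force: [-1.3, 0.3, 0.1]
finger_gap: 4.2
finger_force: 0.0
```

```bash
cat > w.py <<'E'
from cell import manip
import cv2,sys,numpy as np
from scipy.spatial.transform import Rotation as Ro
name,h0,z,fn=sys.argv[1],int(sys.argv[2]),float(sys.argv[3]),sys.argv[4]
s=manip.read_state(); c=manip.camera('wrist')
cv2.imwrite('pics/'+fn,c['frame'][:,:,::-1])
f=200/np.tan(np.radians(c['vfov']/2)); H=np.array(c['hand_eye'])
Rt=Ro.from_euler('xyz',s['eef_rot']).as_matrix(); T=np.eye(4);T[:3,:3]=Rt;T[:3,3]=s['eef_pos'];T=T@H
hsv=cv2.cvtColor(c['frame'],cv2.COLOR_RGB2HSV).astype(int); dh=abs(hsv[...,0]-h0);dh=np.minimum(dh,180-dh)
m=((dh<8)&(hsv[...,1]>130)&(hsv[...,2]>120)).astype(np.uint8)
_,L,st,ce=cv2.connectedComponentsWithStats(m)
print(s['eef_pos'].round(1) if hasattr(s['eef_pos'],'round') else s['eef_pos'],'cam',T[:3,3].round(0))
for l in range(1,len(st)):
    if st[l,4]>200:
        p=ce[l]; r=T[:3,:3]@np.array([(p[0]-c['cx'])/f,(p[1]-c['cy'])/f,1]); o=T[:3,3]
        X=o+r*(z-o[2])/r[2]; print(name,p.round(0),st[l],X.round(1),'shift',((X-s['eef_pos'])[:2]/120).round(3))
E
python3 w.py yellow 26 38 w1.png
```

```text
[ 411.2 -178.8  213.4] cam [ 485. -145.  386.]
yellow [332. 152.] [ 314  134   37   37 1050] [ 449.2 -176.6   38. ] shift [0.317 0.019]
yellow [305. 345.] [303 315   6  61 203] [ 209.4 -249.2   38. ] shift [-1.682 -0.587]
yellow [377. 397.] [326 394 105   6 622] [ 172.7 -372.2   38. ] shift [-1.988 -1.611]
```

View pics/w1.png

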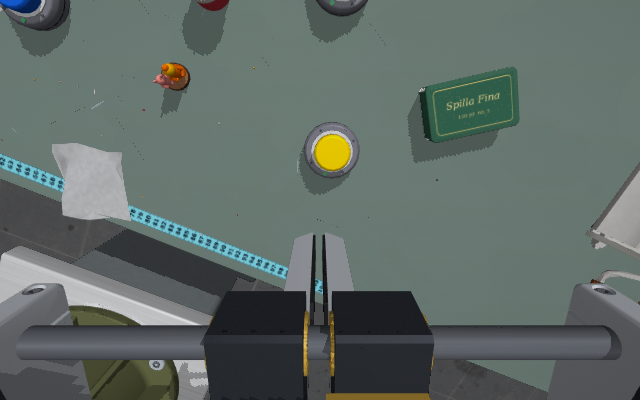

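The wrist view shows the yellow cap at (332,152). Its position agrees with the top view to 1 mm, so I'll use the top-view positions and go to blue.

Emit:
{"fn": "jog_arm", "kwargs": {
  "series": [
    [0.052, 0.319, 0, 0, 0, 0, 1],
    [0.104, 0.638, 0, 0, 0, 0, 1],
    [0.157, 0.958, 0, 0, 0, 0, 1],
    [0.157, 0.958, 0, 0, 0, 0, 1]
  ]
}}

```text
clock: 1.65
eef_pos: [430.6, -60.0, 213.5]
eef_rot: [-3.141, -0.0, 0.422]
wrist_force: [-0.1, -0.3, 0.2]
finger_gap: 0.2
finger_force: 0.0
```

Emit:
{"fn": "jog_arm", "kwargs": {
  "series": [
    [0.052, 0.319, 0, 0, 0, 0, 1],
    [0.104, 0.638, 0, 0, 0, 0, 1],
    [0.157, 0.958, 0, 0, 0, 0, 1],
    [0.157, 0.958, 0, 0, 0, 0, 1]
  ]
}}

```text
clock: 1.98
eef_pos: [449.6, 55.0, 213.3]
eef_rot: [-3.141, -0.0, 0.422]
wrist_force: [-0.5, 0.3, 0.3]
finger_gap: 0.3
finger_force: 0.0
```

Emit:
{"fn": "jog_arm", "kwargs": {
  "series": [
    [0.052, 0.319, 0, 0, 0, 0, 1],
    [0.104, 0.638, 0, 0, 0, 0, 1],
    [0.157, 0.958, 0, 0, 0, 0, 1],
    [0.157, 0.958, 0, 0, 0, 0, 1],
    [0.157, 0.958, -0.25, 0, 0, 0, 1],
    [0.157, 0.958, -0.5, 0, 0, 0, 1],
    [0.157, 0.958, -0.7, 0, 0, 0, 1],
    [0.157, 0.958, -0.7, 0, 0, 0, 1]
  ]
}}

```text
clock: 2.65
eef_pos: [466.4, 164.5, 125.1]
eef_rot: [-3.141, 0.007, 0.418]
wrist_force: [-0.8, -0.5, -0.8]
finger_gap: 0.5
finger_force: 0.0
```

```bash
python3 w.py blue 110 38 w2.png
```

```text
[466.4 164.5 125.1] cam [542. 198. 297.]
blue [317. 203.] [ 294  180   46   46 1650] [469.3 168.2  38. ] shift [0.024 0.031]
```

View pics/w2.png

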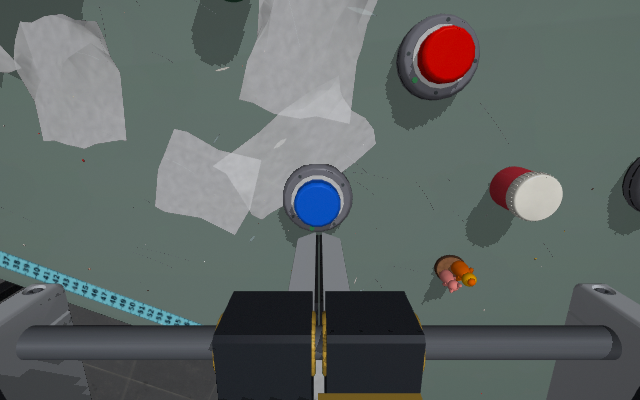

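The wrist view shows the blue cap at (317,203), under the fingertips, with nothing else close by. I'll go down to about 10 mm above it.

Emit:
{"fn": "jog_arm", "kwargs": {
  "series": [
    [0.01, 0.01, -0.2, 0, 0, 0, 1],
    [0.01, 0.01, -0.4, 0, 0, 0, 1],
    [0.01, 0.01, -0.55, 0, 0, 0, 1],
    [0.01, 0.01, -0.61, 0, 0, 0, 1],
    [0.01, 0.01, -0.61, 0, 0, 0, 1],
    [0.01, 0.01, -0.61, 0, 0, 0, 1]
  ]
}}

```text
clock: 3.2
eef_pos: [470.0, 167.6, 57.7]
eef_rot: [3.141, -0.002, 0.419]
wrist_force: [1.0, 0.3, -0.8]
finger_gap: 0.4
finger_force: 0.0
```

Emit:
{"fn": "jog_arm", "kwargs": {
  "series": [
    [0, 0, -0.02, 0, 0, 0, 1],
    [0, 0, -0.04, 0, 0, 0, 1],
    [0, 0, -0.06, 0, 0, 0, 1],
    [0, 0, -0.075, 0, 0, 0, 1],
    [0, 0, -0.09, 0, 0, 0, 1],
    [0, 0, -0.1, 0, 0, 0, 1],
    [0, 0, -0.11, 0, 0, 0, 1],
    [0, 0, -0.12, 0, 0, 0, 1]
  ]
}}

```text
clock: 3.87
eef_pos: [469.2, 167.9, 41.9]
eef_rot: [3.142, -0.0, 0.42]
wrist_force: [-0.6, -1.0, 3.1]
finger_gap: 1.0
finger_force: 1.5
```

Emit:
{"fn": "jog_arm", "kwargs": {
  "series": [
    [0, 0, -0.005, 0, 0, 0, 1],
    [0, 0, -0.01, 0, 0, 0, 1],
    [0, 0, -0.015, 0, 0, 0, 1],
    [0, 0, -0.02, 0, 0, 0, 1],
    [0, 0, -0.025, 0, 0, 0, 1],
    [0, 0, -0.03, 0, 0, 0, 1],
    [0, 0, -0.03, 0, 0, 0, 1]
  ]
}}

```text
clock: 4.45
eef_pos: [469.1, 167.9, 38.2]
eef_rot: [-3.142, -0.0, 0.42]
wrist_force: [0.7, 0.0, 1.6]
finger_gap: 0.4
finger_force: 0.5
```

Emit:
{"fn": "jog_arm", "kwargs": {
  "series": [
    [0, 0, -0.004, 0, 0, 0, 1],
    [0, 0, -0.008, 0, 0, 0, 1],
    [0, 0, -0.008, 0, 0, 0, 1],
    [0, 0, -0.008, 0, 0, 0, 1]
  ]
}}

```text
clock: 4.78
eef_pos: [469.1, 167.8, 37.2]
eef_rot: [-3.142, -0.0, 0.42]
wrist_force: [0.9, 0.2, 0.4]
finger_gap: 0.4
finger_force: 0.7
```

Emit:
{"fn": "jog_arm", "kwargs": {
  "series": [
    [0, 0, 0.05, 0, 0, 0, 1],
    [0, 0, 0.2, 0, 0, 0, 1],
    [0, 0, 0.5, 0, 0, 0, 1],
    [0, 0, 0.76, 0, 0, 0, 1],
    [0, 0, 0.76, 0, 0, 0, 1],
    [0, 0, 0.76, 0, 0, 0, 1]
  ]
}}

```text
clock: 5.28
eef_pos: [469.6, 168.0, 130.0]
eef_rot: [3.141, -0.003, 0.42]
wrist_force: [-1.1, -0.3, -0.4]
finger_gap: 0.6
finger_force: 0.0
```

```bash
python3 w.py blue 110 30 w3.png
```

```text
[469.6 168.  130. ] cam [543. 202. 303.]
blue [319. 205.] [ 298  184   43   42 1430] [468.9 168.1  30. ] shift [-0.006  0.001]
```

View pics/w3.png

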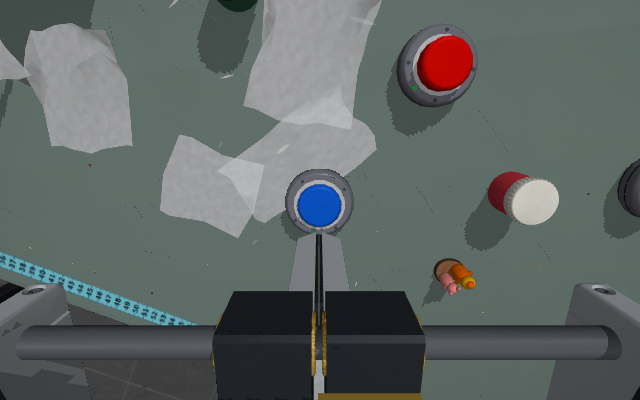

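The wrist view shows the blue cap at (319,205). It has shrunk from 46 to about 42 px, so it is down, and its puck hasn't moved. Next is yellow.

Emit:
{"fn": "jog_arm", "kwargs": {
  "series": [
    [-0.018, -0.319, 0, 0, 0, 0, 1],
    [-0.036, -0.638, 0, 0, 0, 0, 1],
    [-0.055, -0.958, 0, 0, 0, 0, 1],
    [-0.055, -0.958, 0, 0, 0, 0, 1]
  ]
}}

```text
clock: 5.67
eef_pos: [461.3, 48.3, 127.0]
eef_rot: [-3.141, 0.003, 0.416]
wrist_force: [0.6, -0.1, 0.2]
finger_gap: 0.2
finger_force: 0.0
```

Emit:
{"fn": "jog_arm", "kwargs": {
  "series": [
    [-0.018, -0.319, 0, 0, 0, 0, 1],
    [-0.036, -0.638, 0, 0, 0, 0, 1],
    [-0.055, -0.958, 0, 0, 0, 0, 1],
    [-0.055, -0.958, 0, 0, 0, 0, 1]
  ]
}}

```text
clock: 6.0
eef_pos: [454.8, -66.5, 127.3]
eef_rot: [-3.141, 0.002, 0.416]
wrist_force: [-0.2, 1.2, -0.2]
finger_gap: 0.7
finger_force: 0.0
```

Emit:
{"fn": "jog_arm", "kwargs": {
  "series": [
    [-0.018, -0.319, 0, 0, 0, 0, 1],
    [-0.036, -0.638, 0, 0, 0, 0, 1],
    [-0.055, -0.958, 0, 0, 0, 0, 1],
    [-0.055, -0.958, 0, 0, 0, 0, 1],
    [-0.055, -0.958, 0, 0, 0, 0, 1],
    [-0.055, -0.958, 0, 0, 0, 0, 1]
  ]
}}

```text
clock: 6.5
eef_pos: [448.9, -176.3, 127.5]
eef_rot: [-3.14, 0.001, 0.419]
wrist_force: [-0.1, 0.2, 0.5]
finger_gap: 0.5
finger_force: 0.0
```

```bash
python3 w.py yellow 26 38 w4.png
```

```text
[ 448.9 -176.3  127.5] cam [ 523. -143.  300.]
yellow [321. 206.] [ 298  182   46   47 1674] [ 450.5 -176.3   38. ] shift [ 0.014 -0.   ]
yellow [369. 397.] [318 394 104   6 621] [ 283.8 -305.9   38. ] shift [-1.375 -1.08 ]
```

Emit:
{"fn": "jog_arm", "kwargs": {
  "series": [
    [0.005, 0, -0.2, 0, 0, 0, 1],
    [0.005, 0, -0.4, 0, 0, 0, 1],
    [0.005, 0, -0.55, 0, 0, 0, 1],
    [0.005, 0, -0.6, 0, 0, 0, 1],
    [0.005, 0, -0.6, 0, 0, 0, 1],
    [0.005, 0, -0.6, 0, 0, 0, 1]
  ]
}}

```text
clock: 7.05
eef_pos: [450.3, -176.5, 57.0]
eef_rot: [3.142, -0.0, 0.421]
wrist_force: [-0.2, 0.1, 0.3]
finger_gap: 0.5
finger_force: 0.0
```

Emit:
{"fn": "jog_arm", "kwargs": {
  "series": [
    [0, 0, -0.02, 0, 0, 0, 1],
    [0, 0, -0.04, 0, 0, 0, 1],
    [0, 0, -0.06, 0, 0, 0, 1],
    [0, 0, -0.075, 0, 0, 0, 1],
    [0, 0, -0.09, 0, 0, 0, 1],
    [0, 0, -0.1, 0, 0, 0, 1],
    [0, 0, -0.11, 0, 0, 0, 1],
    [0, 0, -0.12, 0, 0, 0, 1]
  ]
}}

```text
clock: 7.72
eef_pos: [449.9, -177.1, 42.1]
eef_rot: [3.141, -0.0, 0.42]
wrist_force: [-1.1, 0.2, 2.7]
finger_gap: 0.1
finger_force: 1.5
```

Emit:
{"fn": "jog_arm", "kwargs": {
  "series": [
    [0, 0, -0.006, 0, 0, 0, 1],
    [0, 0, -0.012, 0, 0, 0, 1],
    [0, 0, -0.018, 0, 0, 0, 1],
    [0, 0, -0.024, 0, 0, 0, 1],
    [0, 0, -0.03, 0, 0, 0, 1],
    [0, 0, -0.035, 0, 0, 0, 1],
    [0, 0, -0.04, 0, 0, 0, 1],
    [0, 0, -0.04, 0, 0, 0, 1]
  ]
}}

```text
clock: 8.38
eef_pos: [449.9, -177.1, 37.2]
eef_rot: [3.142, -0.0, 0.42]
wrist_force: [0.5, -0.1, 0.6]
finger_gap: 0.4
finger_force: 0.5
```

Emit:
{"fn": "jog_arm", "kwargs": {
  "series": [
    [0, 0, 0.05, 0, 0, 0, 1],
    [0, 0, 0.2, 0, 0, 0, 1],
    [0, 0, 0.5, 0, 0, 0, 1],
    [0, 0, 0.76, 0, 0, 0, 1],
    [0, 0, 0.76, 0, 0, 0, 1],
    [0, 0, 0.76, 0, 0, 0, 1]
  ]
}}

```text
clock: 8.88
eef_pos: [450.4, -177.3, 129.9]
eef_rot: [3.139, -0.002, 0.42]
wrist_force: [-0.3, 1.2, -1.0]
finger_gap: 0.2
finger_force: 0.0
```

```bash
python3 w.py yellow 26 29 w5.png
```

```text
[ 450.4 -177.3  129.9] cam [ 524. -143.  303.]
yellow [318. 204.] [ 297  183   44   43 1468] [ 449.5 -176.7   29. ] shift [-0.007  0.004]
yellow [369. 397.] [318 394 104   6 621] [ 275.8 -314.    29. ] shift [-1.455 -1.139]
```

Emit:
{"fn": "jog_arm", "kwargs": {
  "series": [
    [0.153, 0.279, 0, 0, 0, 0, 1],
    [0.306, 0.558, 0, 0, 0, 0, 1],
    [0.458, 0.838, 0, 0, 0, 0, 1],
    [0.458, 0.838, 0, 0, 0, 0, 1]
  ]
}}

```text
clock: 9.27
eef_pos: [506.0, -71.9, 127.0]
eef_rot: [-3.14, 0.001, 0.423]
wrist_force: [-0.7, 0.4, -0.6]
finger_gap: 0.3
finger_force: 0.0
```

Emit:
{"fn": "jog_arm", "kwargs": {
  "series": [
    [0.153, 0.279, 0, 0, 0, 0, 1],
    [0.306, 0.558, 0, 0, 0, 0, 1],
    [0.458, 0.838, 0, 0, 0, 0, 1],
    [0.458, 0.838, 0, 0, 0, 0, 1]
  ]
}}

```text
clock: 9.6
eef_pos: [560.8, 28.6, 126.8]
eef_rot: [-3.14, 0.001, 0.423]
wrist_force: [0.3, 0.4, 0.3]
finger_gap: 0.3
finger_force: 0.0
```

Emit:
{"fn": "jog_arm", "kwargs": {
  "series": [
    [0.153, 0.279, 0, 0, 0, 0, 1],
    [0.306, 0.558, 0, 0, 0, 0, 1],
    [0.458, 0.838, 0, 0, 0, 0, 1],
    [0.458, 0.838, 0, 0, 0, 0, 1],
    [0.458, 0.838, 0, 0, 0, 0, 1],
    [0.458, 0.838, 0, 0, 0, 0, 1]
  ]
}}

```text
clock: 10.1
eef_pos: [614.0, 123.9, 127.1]
eef_rot: [-3.141, 0.002, 0.42]
wrist_force: [-0.2, -0.7, -0.2]
finger_gap: 0.8
finger_force: 0.0
```

```bash
python3 w.py red 1 38 w6.png
```

```text
[614.  123.9 127.1] cam [689. 158. 300.]
red [318. 204.] [ 295  181   46   46 1658] [616.2 126.5  38. ] shift [0.018 0.022]
red [404. 288.] [390 281  30  18 261] [574.8  21.9  38. ] shift [-0.327 -0.85 ]
```

Yellow is down by the same amount as blue, judging from the area of its cap in the wrist view. I'm over red now and will press it the same way.

Emit:
{"fn": "jog_arm", "kwargs": {
  "series": [
    [0.006, 0.01, -0.2, 0, 0, 0, 1],
    [0.006, 0.01, -0.4, 0, 0, 0, 1],
    [0.006, 0.01, -0.55, 0, 0, 0, 1],
    [0.006, 0.01, -0.6, 0, 0, 0, 1],
    [0.006, 0.01, -0.6, 0, 0, 0, 1],
    [0.006, 0.01, -0.6, 0, 0, 0, 1]
  ]
}}

```text
clock: 10.65
eef_pos: [615.7, 125.2, 57.3]
eef_rot: [3.141, -0.001, 0.419]
wrist_force: [0.3, -0.2, 0.0]
finger_gap: 0.7
finger_force: 0.0
```

Emit:
{"fn": "jog_arm", "kwargs": {
  "series": [
    [0, 0, -0.02, 0, 0, 0, 1],
    [0, 0, -0.04, 0, 0, 0, 1],
    [0, 0, -0.06, 0, 0, 0, 1],
    [0, 0, -0.075, 0, 0, 0, 1],
    [0, 0, -0.09, 0, 0, 0, 1],
    [0, 0, -0.1, 0, 0, 0, 1],
    [0, 0, -0.11, 0, 0, 0, 1],
    [0, 0, -0.12, 0, 0, 0, 1]
  ]
}}

```text
clock: 11.32
eef_pos: [615.5, 125.8, 42.2]
eef_rot: [3.142, -0.0, 0.42]
wrist_force: [-0.8, -0.6, 3.4]
finger_gap: 0.4
finger_force: 1.5
```

Emit:
{"fn": "jog_arm", "kwargs": {
  "series": [
    [0, 0, -0.006, 0, 0, 0, 1],
    [0, 0, -0.012, 0, 0, 0, 1],
    [0, 0, -0.018, 0, 0, 0, 1],
    [0, 0, -0.024, 0, 0, 0, 1],
    [0, 0, -0.03, 0, 0, 0, 1],
    [0, 0, -0.035, 0, 0, 0, 1],
    [0, 0, -0.04, 0, 0, 0, 1],
    [0, 0, -0.04, 0, 0, 0, 1]
  ]
}}

```text
clock: 11.98
eef_pos: [615.5, 125.8, 37.1]
eef_rot: [-3.142, -0.0, 0.42]
wrist_force: [0.7, 0.2, 1.3]
finger_gap: 0.4
finger_force: 0.6
```

Emit:
{"fn": "jog_arm", "kwargs": {
  "series": [
    [0, 0, 0.05, 0, 0, 0, 1],
    [0, 0, 0.2, 0, 0, 0, 1],
    [0, 0, 0.5, 0, 0, 0, 1],
    [0, 0, 0.76, 0, 0, 0, 1],
    [0, 0, 0.76, 0, 0, 0, 1],
    [0, 0, 0.76, 0, 0, 0, 1],
    [0, 0, 0.76, 0, 0, 0, 1]
  ]
}}

```text
clock: 12.57
eef_pos: [615.1, 125.8, 127.9]
eef_rot: [-3.141, 0.001, 0.42]
wrist_force: [-0.3, -0.7, 0.0]
finger_gap: 0.1
finger_force: 0.0
```

```bash
python3 w.py red 1 29 w7.png
```

```text
[615.1 125.8 127.9] cam [689. 160. 300.]
red [319. 204.] [ 297  183   45   42 1469] [615.3 126.3  29. ] shift [0.002 0.004]
red [405. 289.] [391 282  30  19 239] [571.2  16.8  29. ] shift [-0.366 -0.908]
```

View pics/w7.png

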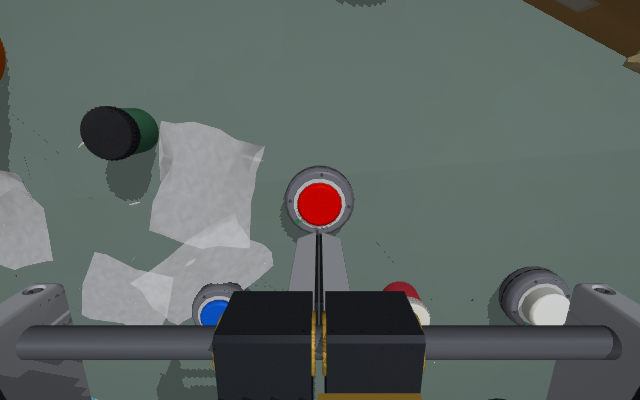

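The wrist view shows the red cap down at (319,204), with its area cut from 1658 to 1469 px as for the other two. The white cap at (547,310) is still up, and the jars are standing.

```bash
python3 -c "
from cell import manip
print(manip.sign_off())"
```

```text
the job is handed in; nothing more can be done
None
```

I pressed the blue, yellow and red caps in that order, each about 9 mm of 10 mm by fingertip height, with under 4 N in every wrist-force reading; white was not touched, and I handed the job in at about 12.6 s (no verdict came back).

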